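Lock a tripod leg at its length mark and hold it

ROBOT

A 7-joint arm with a two-finger parallel gripper is mounted at the origin on the work surface. World frame = base frame: x ahead of the robot, y to its left, z up, the work surface at z = 0. Lengths are in m, angles in rad, forces in N, time in s.
With the tool pointing down it reaches from about 0.35 to 0.775 m from the base axis. Payload 3.1 kg.
Tool frame: the origin (TCP) lies between the finger pads; the fingertips stand 25 mm ahead of it and the grasp point (between the pads) lies 6 mm ahead of it; z points along the fingers, y is the line along which they close (so a half turn about z gives the same grasp; the last joint's range is limited). The gripper opens to 85 mm and grips with 20 to 120 N. Pads are 22 mm wide; open, the fingers measure 114 mm over their backs; the gripper's body (76 mm by 85 mm) begins 54 mm behind the grasp point. The pads swing forward as they close: fully open they stand 13 mm farther back than shut.
Start: joints at [-1.199, 0.311, 0.014, 1.512, -0.004, 1.319, -0.027], TCP at [0.221, 0.504, 0.256] pointing down, gripper open.
Joint ranges: [-2.7, 2.7], [-0.3, 1.91], [-1.27, 1.3], [0.12, 2.57], [-1.44, 4.58], [0.2, 2.03], [-3.05, 3.05]. Speed limits (rad/s): [2.79, 2.79, 3.14, 3.14, 3.14, 3.14, 3.14].

INTERFACE

Orientations are given as a unit quaternion [x, y, z, w].
In Python, from rig import * gives the robot as it stands. The module is installed in compiled form; this text tells all that it offers.
- The arm moves only by the tool play_rows, never from a script. Its argument "plan" is a list of rows, each a list of 7 numbers: the shift along the tool's x, y, z in units of 0.04 m (1.0 is 0.04 m), then the turn, a rotation vector about the tool's x, y, z in units of 0.1 rad (1.0 is 0.1 rad), then the opening, from 0 (shut) to 1 (fully open). In form: [[tx, ty, tz, wx, wy, wz, jaw], ...]. A call has 1 to 20 rows; each row shifts and turns the commanded pose from where the row before left it, along the tool's axes as they then stand; what a row does not reach is not made up. A row lasts 1/12 s, in which the tool goes at most 41.7 mm and 7.16 degrees, less where a joint would pass 70% of its speed; a pose out of reach is approached as far as the arm can. A call with a number of a shift or a turn outside -1 to 1 is refused whole. A call with a gripper value outside its range is refused whole. The fingers move at their own pace and stop on an object; "newtons" is the grip in N (left out, the last holds). Time passes only in rows, so rows that do not move let the fingers close. It gives the time, the measured TCP pose, the force, the opening and the grip force at its end, in the units of the state.
- read_state(): the state, without advancing time (a new reading comes with each control period).
- snapshot(name): name is "scene" or "side" or "wrist"; returns the picture (400x640x3 uint8, blue, green, red); there is no depth.
- camera_info(name): a dict with "camera_matrix" (3x3 intrinsics, pixels), "R" (3x3) and "t" (3): a world point X has camera coordinates R X + t. Camera axes: x right, y down, z forward; pixel columns grow to the right and rows downward; lengths in m; the calibration is good to about 2 mm. A picture is of the moment at which its call begins: read the wrist's pose just before it. camera_info takes no time and is no camera call; for the wrist camera it gives the pose at the moment of the call.
- job_done(): hands the job in; it is judged then, once.
Trained networks look in the newest picture that a camera, given by its name, has taken for a name from the list of things; names that differ only in an ending like _2 or _b are one class to them, and where a whole thing is asked for, a point or a joint stands for the part that bears it (a point fixed in the world has none). Each returns a list of dicts, best first, with "confidence" (0 to 1); they miss things now and then, are a little off and sometimes report something else, mostly with a low value. They report only what shows in the picture. A call takes as long as a camera call.
- outline_of(camera, thing): "region" (400x640 bool, what is visible of it).
- pinpoint(camera, thing): "centre" ([x, y, z] in m, in world coordinates, good to about 4 mm: a listed point, or the origin of a listed thing).
The state is a dict: "time": time; "qpos": joint angles; "qd": joint speeds; "joint_efforts": joint torques, N m; "eef_pos": TCP position; "ee_rot": TCP orientation; "contact_force": force on the tool from outside, world axes, zero at the start; "moment": the same for the moment, N m; "width": finger opening in m; "gripper_force": force on a finger pad.
Only numpy, scipy, OpenCV 4.12 (cv2) and the standard library are available. Lean on these libraries where they do the work, as an engineer would, in place of code of your own. Each camera call takes 0.05 s, during which the arm holds its last target. There are 200 camera calls.

TASK

Slide the tripod leg out by its black collar until the yellow pointer lines up with the red length mark, and keep it there with a finger against the collar while you slide the blue cam lever fully closed towards the collar. Do not close the lever while the leg is away from the mark, and leave the mug, the plant and the mouse where they are. Finish while still holding: the gripper stays squeezed on collar and lever with the leg at the mark, and does not let go.

Things in the scene. Friction and masses are not known exactly. Their poses are not given: they have to be found in the camera images.
- cradle: Fixed wooden plate, 110 x 460 x 12 mm, on the desk, holding a tripod leg level in grey saddles. Origin on the desk under the leg's axis; local +y is the way the leg slides out, z up. The axis runs along local y, 50 mm above the desk. A thin fixed rod (diameter 16 mm) runs from the end saddle (local y = -205 mm, 62 mm high) into the sliding tube. White scale on the local +x side.
- collar: Black collar at the -y end of the sliding dark tube (diameter 26 mm, 215 mm long to +y). Origin on the leg's axis, mid-plane of its upright flange: 36 (x) x 8 (y) mm, top 110 mm above the desk, faces 4 mm to -y and +y of the origin; yellow pointer on the +x side in that plane. Axes as the cradle's. Push the -y face to +y to slide the leg out; only the rod (top 58 mm above desk) lies behind it.
- flange (a point): Middle of the flange plate, in its mid-plane, 42 mm above the leg's axis (92 mm above the desk): the height at which to push or squeeze it, fingertips no lower than about 70 mm above the desk. Axes as the cradle's.
- leg (a joint): How far the sliding leg is pulled out, m: 0 fully in, 0.17 the end stop, grows along the cradle's +y. It stays where it is left; friction about 3 N.
- lever (a joint): Blue cam lever on the tube, m: 0 open, 0.018 closed (end stop); closes by sliding to -y, towards the collar. Stays where left; friction about 7 N, more than the leg's, so pushing it alone drags the leg back in: a finger must bear on the flange's -y face. Flange -y face to lever +y face: 52 mm open, 34 mm closed.
- lever_tab (a point): Middle of the blue lever's upright tab, 34 (x) x 8 (y) mm, 42 mm above the leg's axis (92 mm above the desk); top 110 mm above the desk; faces 4 mm to -y and +y of this point. The tube's top below it is 63 mm above the desk. Axes as the cradle's.
- mark: Red length mark, a fixed clip (18 x 12 mm) with an upright blade 3 mm thick (y), top 50 mm above the desk, 46 mm to +x of the leg's axis. Origin in the blade's mid-plane on the plate's top; axes as the cradle's. The leg is at length when collar and mark have the same local y: the yellow pointer faces the red blade.
- mug: Blue mug, 76 mm wide, 85 mm high; a bystander. Origin under its centre.
- plant: Succulent in a white pot, 84 mm wide, about 120 mm high; a bystander. Origin under its centre.
- mouse: White computer mouse, 100 x 58 x 26 mm; a bystander. Origin under its centre.

How it is judged:
On the way, in this order (a step that is already met when the one before it is completed fails the run):
1. the leg is held at the mark (within 4 mm) by the fingers, the lever still open (under 6 mm) (y of collar in the frame of mark between -0.004 and 0.004 m and value of joint lever below 0.006 m and contact force between the fingers and collar above 0.5 N), for 0.2 s.
2. the lever is slid closed (16 mm or more of 18) with the leg held at the mark (within 4 mm) (y of collar in the frame of mark between -0.004 and 0.004 m and value of joint lever above 0.016 m and contact force between the fingers and collar above 6 N), for 0.2 s.
At the end, for the whole second after the job is handed in: The collar is within 4 mm of the red mark along the leg, at rest (under 10 mm/s); the lever is at least 16 mm of its 18 mm closed; the fingers still hold the collar and its lever with more than 6 N; mug, plant and mouse are within 30 mm of where they stood (all of step 2 and linear speed of collar below 0.01 m/s and distance of each of mug, plant, mouse from where it was at the start of the episode below 0.03 m); the arm keeps its last pose, push and grip.
It fails at once if the lever is more than half closed while the leg is over 8 mm away from the mark (value of joint lever above 0.009 m and (y of collar in the frame of mark above 0.008 m or y of collar in the frame of mark below -0.008 m)).
It fails at once if the mug is pushed more than 30 mm or tipped over (distance of mug from where it was at the start of the episode above 0.03 m or angle between mug's own z axis and vertical above 0.5 rad).
It fails at once if the plant is pushed more than 30 mm or tipped over (distance of plant from where it was at the start of the episode above 0.03 m or angle between plant's own z axis and vertical above 0.5 rad).
It fails at once if the mouse is pushed more than 30 mm or tipped over (distance of mouse from where it was at the start of the episode above 0.03 m or angle between mouse's own z axis and vertical above 0.5 rad).
It also fails if it takes over 40 s, if anything falls off the work surface, if the arm or the gripper's body presses on something with over 40 N, if the wrist force passes 120 N, or if a joint passes its speed limit or range.

## Working session

There is one attempt and no reset: what is moved stays moved. The work goes in short steps, Python scripts to look and compute and a tool call to move; the robot and the scene stay as the last step left them, time stands still between calls to the robot, and variables do not carry over. Pictures are saved under pics/ and viewed, at most 14 in all, crops included, and the job is handed in when it is done.

Besides the shell and the picture viewer there is one more tool, called after "Call:" as name(argument=value, ...), one argument or row to a line, values as JSON. play_rows: Moves the arm, as the interface text tells. Its arguments: {"type":"object","properties":{"plan":{"type":"array"},"newtons":{"type":"number"}},"required":["plan"]}

```bash
mkdir -p pics
python3 - <<'E'
from rig import *
import cv2,numpy as np
s=read_state();print({k:np.round(v,3).tolist() for k,v in s.items()})
for c in ["scene","side"]:
    im=snapshot(c);cv2.imwrite(f"pics/{c}0.png",im)
    for t in ["cradle","collar","flange","lever_tab","mark","mug","plant","mouse"]:
        r=pinpoint(c,t);print(c,t,[(np.round(d["centre"],4).tolist(),round(float(d["confidence"]),2)) for d in r[:2]])
E
```

```text
{'time': 0.0, 'qpos': [-1.199, 0.312, 0.014, 1.513, -0.004, 1.319, -0.027], 'qd': [0.0, 0.0, -0.002, 0.001, 0.001, 0.001, 0.001], 'joint_efforts': [0.0, -37.991, 0.146, -23.059, 0.012, 0.013, -0.0], 'eef_pos': [0.221, 0.503, 0.255], 'ee_rot': [0.205, 0.979, -0.001, -0.0], 'contact_force': [-0.049, 0.009, -0.145], 'moment': [0.001, 0.019, 0.03], 'gripper_force': 0.0, 'width': 0.085}
scene cradle [([0.4831, 0.0181, 0.0013], 0.71)]
scene collar [([0.4753, -0.0745, 0.0527], 0.89)]
scene flange [([0.4748, -0.077, 0.0924], 0.8), ([0.4856, 0.0199, 0.0004], 0.55)]
scene lever_tab [([0.4823, -0.0331, 0.0914], 0.61)]
scene mark [([0.5319, 0.0162, 0.0116], 0.51)]
scene mug [([0.5244, 0.4693, 0.0062], 0.94)]
scene plant [([0.5278, -0.4225, -0.0013], 0.64)]
scene mouse [([0.7386, 0.0474, 0.0011], 0.78)]
side cradle [([0.4802, 0.0181, -0.003], 0.79)]
side collar [([0.4764, -0.0776, 0.0533], 0.72)]
side flange [([0.4741, -0.0765, 0.0907], 0.77)]
side lever_tab [([0.4827, -0.0352, 0.0906], 0.75)]
side mark [([0.5299, 0.0129, 0.0126], 0.62)]
side mug []
side plant [([0.5328, -0.42, 0.0], 0.88), ([0.5281, 0.0164, 0.0155], 0.47)]
side mouse [([0.7332, 0.0422, 0.0], 0.61)]
```

View pics/scene0.png

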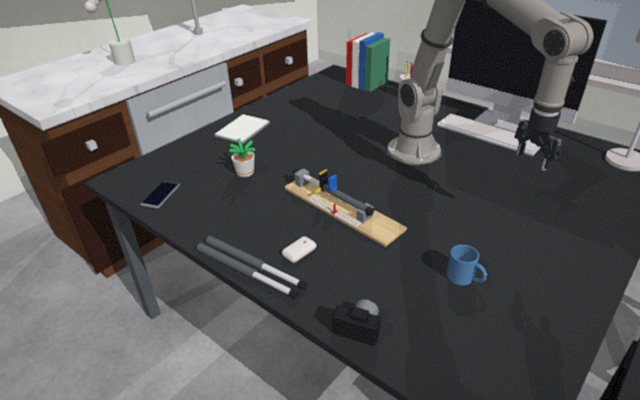

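View pics/side0.png

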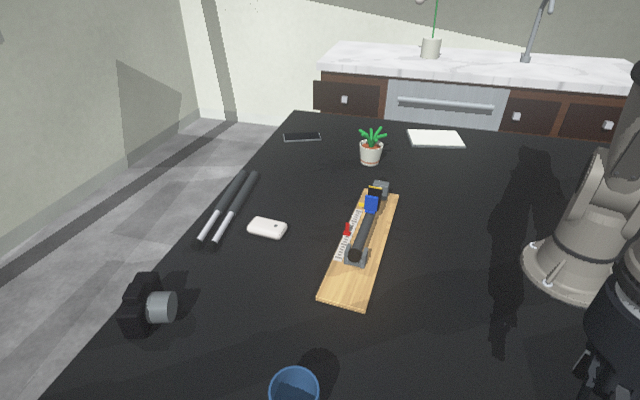

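Scene: the collar (323,180) is at the near-saddle end, the blue tab at (332,183) and the red mark at (335,208). I'll move above it and measure with the wrist camera.

Call:
play_rows(
  plan=[
    [-0.66,-0.56,0,0,0,0,1],
    [-0.66,-0.56,0,0,0,0,1],
    [-0.66,-0.56,0,0,0,0,1],
    [-0.66,-0.56,0,0,0,0,1],
    [-0.66,-0.56,0,0,0,0,1],
    [-0.66,-0.56,0,0,0,0,1],
    [-0.66,-0.56,0,0,0,0,1],
    [-0.66,-0.56,0,0,0,0,1],
    [-0.66,-0.56,0,0,0,0,1],
    [-0.66,-0.56,0,0,0,0,1],
    [-0.66,-0.56,0,0,0,0,1],
    [-0.66,-0.56,0,0,0,0,1],
    [-0.66,-0.56,0,0,0,0,1],
    [-0.66,-0.56,0,0,0,0,1],
    [-0.66,-0.56,0,0,0,0,1],
    [-0.66,-0.56,0,0,0,0,1],
    [-0.66,-0.56,0,0,0,0,1],
    [0,0,0,0,0,0,1],
    [0,0,0,0,0,0,1],
  ],
)

```text
time: 2.48
eef_pos: [0.4793, -0.028, 0.2564]
ee_rot: [0.208, 0.978, -0.0, 0.0]
contact_force: [0.4, 0.5, -0.8]
width: 0.0855
gripper_force: 0.0
```

Run:
```python
from rig import *
import cv2,numpy as np
s=read_state();print({k:np.round(s[k],3).tolist() for k in ("time","qpos","eef_pos","ee_rot")})
c="wrist";ci=camera_info(c);print("cam",-ci["R"].T@ci["t"])
im=snapshot(c);cv2.imwrite(f"pics/{c}1.png",im)
for t in ["cradle","collar","flange","lever_tab","mark"]:
    r=pinpoint(c,t);print(c,t,[(np.round(d["centre"],4).tolist(),round(float(d["confidence"]),2)) for d in r[:2]])
```

```text
{'time': 2.483, 'qpos': [-0.435, 0.177, 0.533, 1.709, -0.092, 1.281, 1.269], 'eef_pos': [0.479, -0.028, 0.256], 'ee_rot': [0.208, 0.978, -0.0, 0.0]}
cam [0.40627503 0.00573785 0.37563177]
wrist cradle [([0.4812, 0.0194, 0.001], 0.61)]
wrist collar [([0.4769, -0.0766, 0.046], 0.85)]
wrist flange [([0.4763, -0.0794, 0.0945], 0.76), ([0.4731, -0.0775, 0.0503], 0.25)]
wrist lever_tab [([0.4814, -0.0309, 0.0963], 0.71), ([0.5324, -0.4234, -0.0012], 0.52)]
wrist mark [([0.5294, 0.016, 0.0108], 0.76), ([0.4769, -0.0748, 0.0481], 0.21)]
```

View pics/wrist1.png

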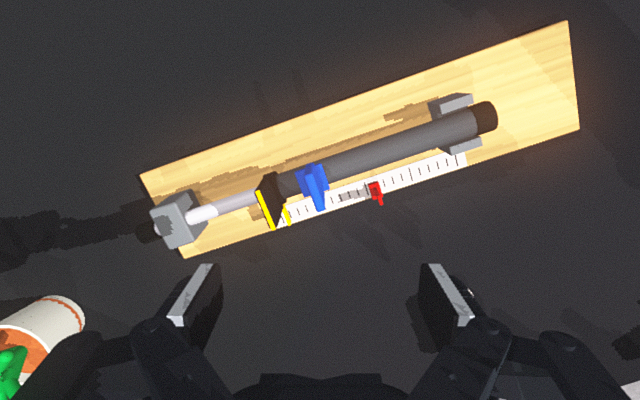

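The wrist image shows the plate corners at (138,175), (568,20), (580,129) and (184,259), the flange near (270,200), the blue tab at (313,187) and the red blade at (376,192). I'll fit the yaw and check with an overlay.

```bash
cat > h.py <<'E'
import numpy as np,cv2
def ray(ci,uv,z):
    K,R,t=[np.array(ci[k]) for k in("camera_matrix","R","t")]
    d=R.T@np.linalg.solve(K,[*uv,1]);o=-R.T@t
    return o+d*(z-o[2])/d[2]
def proj(ci,P):
    K,R,t=[np.array(ci[k]) for k in("camera_matrix","R","t")]
    p=K@(R@np.array(P)+t);return p[:2]/p[2]
def draw(im,ci,org,yaw,s,y_mark,lev=.044,k=4):
    """overlay plate, flange box, lever box, mark; local frame origin org, y axis (sin,cos)"""
    c,n=np.cos(yaw),np.sin(yaw)
    W=lambda x,y,z:(org[0]+c*x+n*y,org[1]-n*x+c*y,z)
    im=cv2.resize(im,None,fx=k,fy=k,interpolation=cv2.INTER_CUBIC)
    def poly(pts,col):
        p=np.array([proj(ci,W(*q))*k+k/2 for q in pts]).astype(np.int32);cv2.polylines(im,[p],True,col,1)
    poly([(-.055,-.23,.012),(.055,-.23,.012),(.055,.23,.012),(-.055,.23,.012)],(0,255,0))
    for y,w in((s,.018),(s+lev,.017)):
        for z in(.11,):
            poly([(-w,y-.004,z),(w,y-.004,z),(w,y+.004,z),(-w,y+.004,z)],(255,0,255))
    poly([(.046,y_mark,.012),(.046,y_mark,.05)],(0,255,255))
    return im
E
python3 - <<'E'
from h import *
from rig import *
ci=camera_info("wrist")
C=np.array([ray(ci,p,.012) for p in[(138,175),(568,20),(580,129),(184,259)]])
print(C.round(4))
a=C[1]-C[0];b=C[2]-C[3];print("lens",np.linalg.norm(a),np.linalg.norm(b),"yaws",[np.degrees(np.arctan2(v[0],v[1])) for v in(a,b)])
org=C.mean(0);v=a+b;yaw=np.arctan2(v[0],v[1])
print("org",org,"yaw",yaw)
loc=lambda P:(np.round([np.cos(yaw)*(P[0]-org[0])-np.sin(yaw)*(P[1]-org[1]),np.sin(yaw)*(P[0]-org[0])+np.cos(yaw)*(P[1]-org[1])],4))
for n,P in dict(flS=(.4748,-.077),flD=(.4741,-.0765),flW=(.4763,-.0794),cS=(.4753,-.0745),cD=(.4764,-.0776),cW=(.4769,-.0766),lS=(.4823,-.0331),lD=(.4827,-.0352),lW=(.4814,-.0309),mS=(.5319,.0162),mD=(.5299,.0129),mW=(.5294,.016)).items():print(n,loc(P))
im=cv2.imread("pics/wrist1.png")
o=draw(im,ci,org,yaw,-.095,.007)
cv2.imwrite("pics/ov1.png",o[140*4:270*4,220*4:420*4])
E
```

```text
[[ 0.4131 -0.2111  0.012 ]
 [ 0.4477  0.2497  0.012 ]
 [ 0.5565  0.2418  0.012 ]
 [ 0.5226 -0.2181  0.012 ]]
lens 0.46206683466423193 0.4611091632209991 yaws [np.float64(4.285222582471091), np.float64(4.217820605109461)]
org [0.48495996 0.01556897 0.012     ] yaw 0.07420366020302137
flS [-0.0033 -0.0931]
flD [-0.004  -0.0926]
flW [-0.0016 -0.0953]
cS [-0.003  -0.0905]
cD [-0.0016 -0.0935]
cW [-0.0012 -0.0925]
lS [ 0.001  -0.0487]
lD [ 0.0015 -0.0508]
lW [-0.0001 -0.0466]
mS [0.0468 0.0041]
mD [0.045  0.0007]
mW [0.0443 0.0037]
```

View pics/ov1.png

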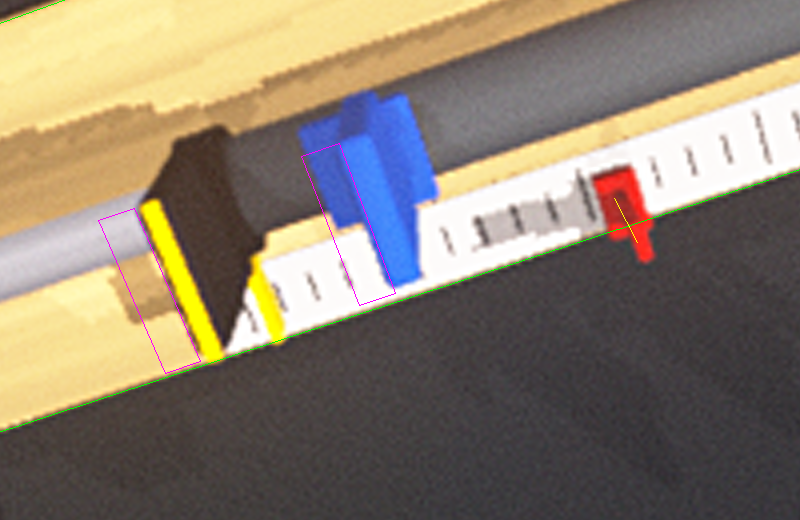

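Call:
play_rows(
  plan=[
    [0,0,0,0,0,-0.69,1],
    [0,0,0,0,0,-0.69,1],
    [0,0,0,0,0,-0.69,1],
    [0,0,0,0,0,-0.69,1],
    [0,0,0,0,0,-0.69,1],
    [-0.06,-0.55,0.3,0,0,0,1],
    [0,0,0.5,0,0,0,1],
    [0,0,0.5,0,0,0,1],
    [0,0,0.5,0,0,0,1],
    [0,0,0.5,0,0,0,1],
    [0,0,0.3,0,0,0,1],
    [0,0,0,0,0,0,1],
    [0,0,0,0,0,0,1],
  ],
  newtons=25,
)

```text
time: 3.87
eef_pos: [0.4795, -0.0468, 0.1521]
ee_rot: [0.034, 0.999, 0.0, -0.001]
contact_force: [0.3, -0.4, 1.0]
width: 0.085
gripper_force: 0.0
```

Run:
```python
from h import *
from rig import *
s=read_state();print({k:np.round(s[k],4).tolist() for k in ("eef_pos","ee_rot","qpos","contact_force")})
ci=camera_info("wrist");im=snapshot("wrist")
o=draw(im,ci,(.485,.0156),.0742,-.088,.008,k=1)
cv2.imwrite("pics/w2.png",o)
```

```text
{'eef_pos': [0.4795, -0.0468, 0.1521], 'ee_rot': [0.0336, 0.9994, 0.0001, -0.0006], 'qpos': [-0.3448, 0.2803, 0.4931, 1.8616, -0.1526, 1.038, 1.7135], 'contact_force': [0.3273, -0.4349, 0.9843]}
```

View pics/w2.png

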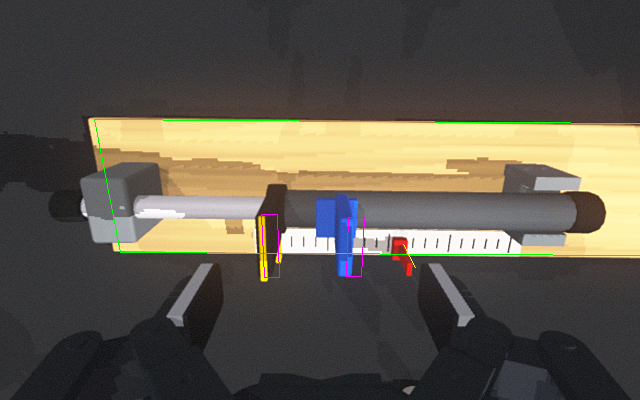

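The flange is at (262,250), the lever at (345,240) and the jaw centre near column 320, so I need about 8 mm more towards -y. Then descend.

Call:
play_rows(
  plan=[
    [0,-0.2,0,0,0,0,1],
    [0,0,0.45,0,0,0,1],
    [0,0,0.45,0,0,0,1],
    [0,0,0.45,0,0,0,1],
    [0,0,0,0,0,0,0.76],
    [0,0,0,0,0,0,0.76],
    [0,0,0,0,0,0,0.76],
    [0,0,0,0,0,0,0.76],
  ],
)

```text
time: 4.58
eef_pos: [0.4807, -0.056, 0.0999]
ee_rot: [0.034, 0.999, -0.0, 0.002]
contact_force: [0.2, 0.2, 0.0]
width: 0.0651
gripper_force: 0.0
```

Run:
```python
from h import *
from rig import *
s=read_state();print({k:np.round(s[k],4).tolist() for k in ("eef_pos","ee_rot","contact_force","width")})
cv2.imwrite("pics/w3.png",snapshot("wrist"))
cv2.imwrite("pics/s3.png",snapshot("side"))
```

```text
{'eef_pos': [0.4807, -0.056, 0.0999], 'ee_rot': [0.0344, 0.9994, -0.0, 0.0017], 'contact_force': [0.2477, 0.1593, 0.008], 'width': 0.0651}
```

View pics/w3.png

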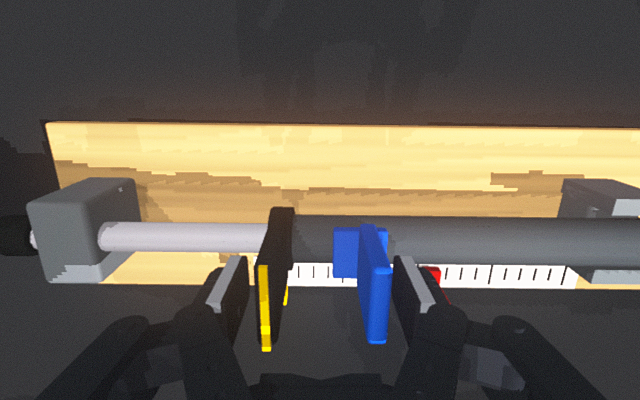

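Fingers straddle flange (265) and lever (375) evenly. Push out most of the way.

Call:
play_rows(
  plan=[
    [0,0.1,0,0,0,0,0.76],
    [0,0.1,0,0,0,0,0.76],
    [0,0.15,0,0,0,0,0.76],
    [0,0.15,0,0,0,0,0.76],
    [0,0.15,0,0,0,0,0.76],
    [0,0.15,0,0,0,0,0.76],
    [0,0.15,0,0,0,0,0.76],
    [0,0.15,0,0,0,0,0.76],
    [0,0.15,0,0,0,0,0.76],
    [0,0.15,0,0,0,0,0.76],
    [0,0.15,0,0,0,0,0.76],
    [0,0.15,0,0,0,0,0.76],
    [0,0.15,0,0,0,0,0.76],
    [0,0.15,0,0,0,0,0.76],
    [0,0.15,0,0,0,0,0.76],
    [0,0.1,0,0,0,0,0.76],
    [0,0.05,0,0,0,0,0.76],
    [0,0,0,0,0,0,0.76],
    [0,0,0,0,0,0,0.76],
  ],
)

```text
time: 6.27
eef_pos: [0.4841, 0.0376, 0.0977]
ee_rot: [0.034, 0.999, 0.001, -0.002]
contact_force: [-1.0, 0.5, -0.4]
width: 0.0651
gripper_force: 0.0
```

Run:
```python
from h import *
from rig import *
s=read_state();print({k:np.round(s[k],4).tolist() for k in ("eef_pos","ee_rot","contact_force","width")})
w=snapshot("wrist");d=snapshot("side");e=snapshot("scene")
for c in("wrist","side","scene"):
    for t in("collar","flange","lever_tab","mark"):
        r=pinpoint(c,t);print(c,t,[(np.round(q["centre"],4).tolist(),round(float(q["confidence"]),2)) for q in r[:1]])
ci=camera_info("side");u=proj(ci,(.5,.0,.06)).astype(int);print(u)
cr=d[u[1]-40:u[1]+35,u[0]-50:u[0]+50]
cv2.imwrite("pics/w4.png",np.vstack([cv2.resize(w,(480,300)),cv2.resize(cr,(400,300),interpolation=3)[:, :] if 0 else np.pad(cv2.resize(cr,(400,300),interpolation=cv2.INTER_CUBIC),((0,0),(0,80),(0,0)))]))
cv2.imwrite("pics/w4w.png",w)
```

```text
{'eef_pos': [0.4841, 0.0376, 0.0977], 'ee_rot': [0.0341, 0.9994, 0.0009, -0.0018], 'contact_force': [-1.0168, 0.4872, -0.4225], 'width': 0.0651}
wrist collar []
wrist flange [([0.4832, 0.0069, 0.0933], 0.78)]
wrist lever_tab [([0.4884, 0.0539, 0.0938], 0.61)]
wrist mark []
side collar [([0.4854, 0.0089, 0.052], 0.71)]
side flange [([0.4791, 0.0114, 0.0907], 0.57)]
side lever_tab [([0.4874, 0.0508, 0.0945], 0.56)]
side mark [([0.5318, 0.0146, 0.0135], 0.6)]
scene collar [([0.4814, 0.0107, 0.0524], 0.76)]
scene flange [([0.4825, 0.0103, 0.092], 0.76)]
scene lever_tab []
scene mark [([0.531, 0.0139, 0.012], 0.49)]
[359 218]
```

View pics/w4.png

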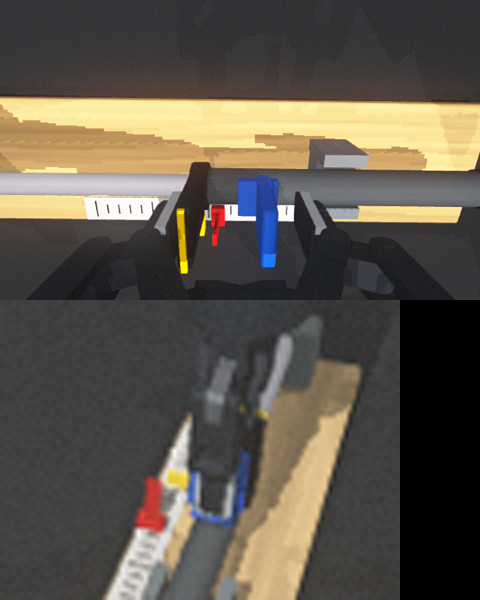

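Leg is about 8 mm short of the mark (pointer at x≈203, blade at x≈217 in the shrunken wrist view). Zoom in to refine it.

Run:
```python
from h import *
w=cv2.imread("pics/w4w.png")
cv2.imwrite("pics/w4z.png",cv2.resize(w[260:360,225:325],None,fx=6,fy=6,interpolation=cv2.INTER_CUBIC))
```

```text
(no output)
```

View pics/w4z.png

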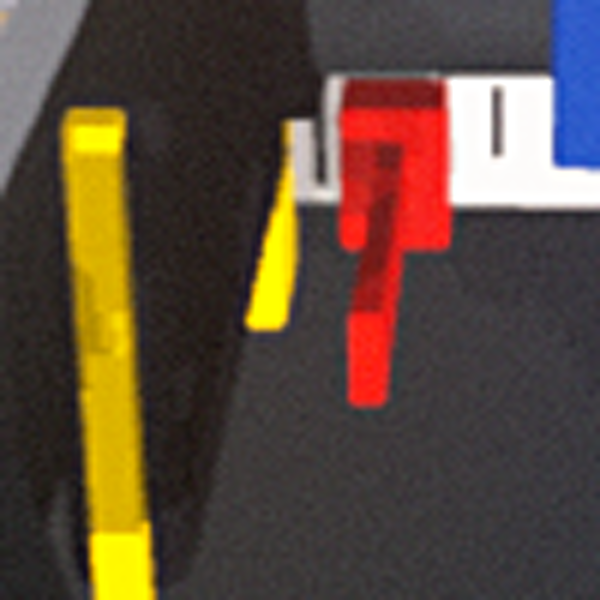

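Run:
```python
from h import *
from rig import *
ci=camera_info("wrist");yaw=.0742
L=lambda P:np.round([np.cos(yaw)*(P[0]-.485)-np.sin(yaw)*(P[1]-.0156),np.sin(yaw)*(P[0]-.485)+np.cos(yaw)*(P[1]-.0156)],4)
for z in(.046,.05,.054): print(z,"ptr",L(ray(ci,(269.7,314.7),z)),"blade",L(ray(ci,(286.2,327.5),.05)))
print("flange top mid",[L(ray(ci,(225+x/6,260+y/6),.11)) for x,y in((95,110),(105,400))])
```

```text
0.046 ptr [ 0.0502 -0.0085] blade [0.0561 0.0015]
0.05 ptr [ 0.0471 -0.0079] blade [0.0561 0.0015]
0.054 ptr [ 0.0441 -0.0072] blade [0.0561 0.0015]
flange top mid [array([-0.0143, -0.0073]), array([ 0.0067, -0.0082])]
```

Call:
play_rows(
  plan=[
    [0,0.05,0,0,0,0,0.76],
    [0,0.05,0,0,0,0,0.76],
    [0,0.05,0,0,0,0,0.76],
    [0,0.05,0,0,0,0,0.76],
    [0,0.025,0,0,0,0,0.76],
    [0,0,0,0,0,0,0.76],
    [0,0,0,0,0,0,0.76],
  ],
)

```text
time: 7.6
eef_pos: [0.4863, 0.0453, 0.0983]
ee_rot: [0.034, 0.999, 0.0, 0.0]
contact_force: [0.3, -3.4, -0.0]
width: 0.065
gripper_force: 1.2
```

Run:
```python
from h import *
from rig import *
s=read_state();print({k:np.round(s[k],4).tolist() for k in ("eef_pos","contact_force","width")})
w=snapshot("wrist");snapshot("side");snapshot("scene")
for c in("wrist","side","scene"):
    for t in("collar","flange","mark"):
        r=pinpoint(c,t);print(c,t,[(np.round(q["centre"],4).tolist(),round(float(q["confidence"]),2)) for q in r[:1]])
cv2.imwrite("pics/w5z.png",cv2.resize(w[260:360,225:325],None,fx=6,fy=6,interpolation=cv2.INTER_CUBIC))
```

```text
{'eef_pos': [0.4863, 0.0453, 0.0983], 'contact_force': [0.3147, -3.3686, -0.0036], 'width': 0.065}
wrist collar [([0.4835, 0.0172, 0.048], 0.65)]
wrist flange [([0.4844, 0.015, 0.0938], 0.81)]
wrist mark [([0.532, 0.0142, 0.0105], 0.83)]
side collar [([0.4854, 0.0182, 0.054], 0.66)]
side flange [([0.4821, 0.0173, 0.0958], 0.57)]
side mark [([0.5294, 0.0146, 0.0151], 0.64)]
scene collar [([0.5296, -0.4245, -0.0028], 0.63)]
scene flange [([0.4831, 0.0143, 0.0964], 0.62)]
scene mark [([0.5303, 0.0146, 0.0142], 0.4)]
```

View pics/w5z.png

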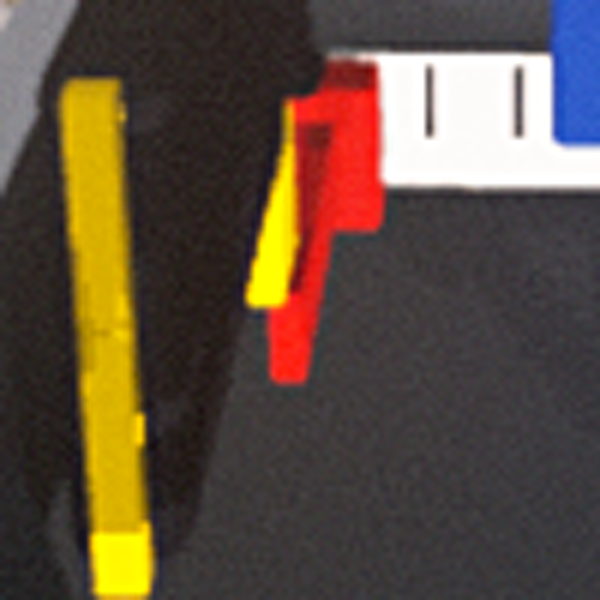

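Pointer tip is at x 267 and blade at x 289 (10 px/mm), so about 1.8 mm remain, with contact at 3.4 N. Nudge, then bring the jaw near the lever while keeping the flange pad still.

Call:
play_rows(
  plan=[
    [0,0.045,0,0,0,0,0.76],
    [0,0,0,0,0,0,0.76],
    [0,0,0,0,0,0,0.76],
    [0,-0.02,0,0,0,0,0.74],
    [0,-0.02,0,0,0,0,0.72],
    [0,-0.02,0,0,0,0,0.7],
    [0,-0.02,0,0,0,0,0.68],
    [0,-0.02,0,0,0,0,0.66],
    [0,-0.02,0,0,0,0,0.64],
    [0,0,0,0,0,0,0.64],
    [0,0,0,0,0,0,0.64],
    [0,0,0,0,0,0,0.64],
  ],
)

```text
time: 9.2
eef_pos: [0.486, 0.0424, 0.0982]
ee_rot: [0.034, 0.999, 0.0, -0.0]
contact_force: [0.2, -0.2, 1.2]
width: 0.055
gripper_force: 0.0
```

Run:
```python
from h import *
from rig import *
s=read_state();print({k:np.round(s[k],4).tolist() for k in ("eef_pos","contact_force","width")})
w=snapshot("wrist");snapshot("side");snapshot("scene")
for c in("wrist","side","scene"):
    for t in("collar","flange","mark"):
        r=pinpoint(c,t);print(c,t,[(np.round(q["centre"],4).tolist(),round(float(q["confidence"]),2)) for q in r[:1]])
cv2.imwrite("pics/w6z.png",cv2.resize(w[250:350,220:360],None,fx=5,fy=5,interpolation=cv2.INTER_CUBIC))
```

```text
{'eef_pos': [0.486, 0.0424, 0.0982], 'contact_force': [0.1537, -0.2084, 1.1868], 'width': 0.055}
wrist collar [([0.4857, 0.0214, 0.0513], 0.77)]
wrist flange [([0.4844, 0.019, 0.0936], 0.91)]
wrist mark [([0.5316, 0.0148, 0.0088], 0.54)]
side collar [([0.4858, 0.0185, 0.0494], 0.93)]
side flange [([0.4888, 0.0606, 0.094], 0.47)]
side mark [([0.5293, 0.0128, 0.0144], 0.54)]
scene collar [([0.4838, 0.0177, 0.0529], 0.68)]
scene flange [([0.4823, 0.019, 0.0938], 0.67)]
scene mark [([0.5293, 0.0147, 0.0134], 0.62)]
```

View pics/w6z.png

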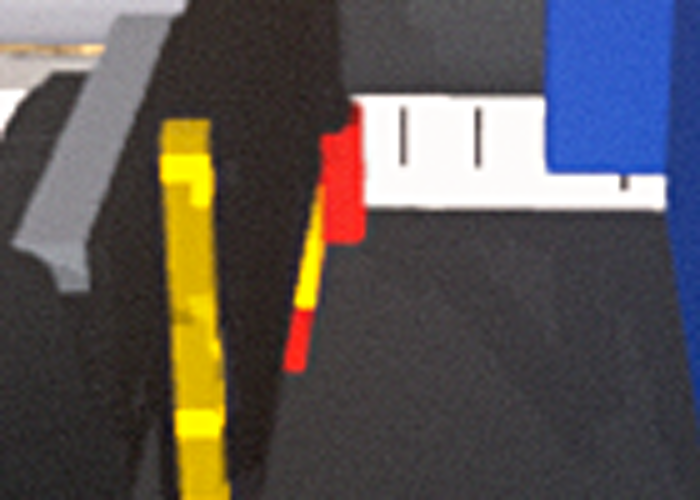

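Pointer and blade are now collinear (columns about 308 and 297), and the pad is only lightly touching. Start squeezing, lever only about 3 mm, and hold.

Call:
play_rows(
  plan=[
    [0,-0.02,0,0,0,0,0.62],
    [0,-0.02,0,0,0,0,0.6],
    [0,-0.02,0,0,0,0,0.58],
    [0,-0.01,0,0,0,0,0.57],
    [0,0,0,0,0,0,0.57],
    [0,0,0,0,0,0,0.57],
    [0,0,0,0,0,0,0.57],
    [0,0,0,0,0,0,0.57],
  ],
)

```text
time: 10.47
eef_pos: [0.4859, 0.0401, 0.0987]
ee_rot: [0.034, 0.999, 0.001, 0.0]
contact_force: [-1.8, 3.7, 5.1]
width: 0.0489
gripper_force: 5.5
```

Run:
```python
from h import *
from rig import *
s=read_state();print({k:np.round(s[k],4).tolist() for k in ("eef_pos","contact_force","width","gripper_force")})
w=snapshot("wrist");snapshot("side");snapshot("scene")
for c in("wrist","side","scene"):
    for t in("collar","flange","lever_tab","mark"):
        r=pinpoint(c,t);print(c,t,[(np.round(q["centre"],4).tolist(),round(float(q["confidence"]),2)) for q in r[:1]])
cv2.imwrite("pics/w7z.png",cv2.resize(w[230:370,200:400],None,fx=4,fy=4,interpolation=cv2.INTER_CUBIC))
```

```text
{'eef_pos': [0.4859, 0.0401, 0.0987], 'contact_force': [-1.7541, 3.6552, 5.0946], 'width': 0.0489, 'gripper_force': 5.5476}
wrist collar [([0.4852, 0.0194, 0.0486], 0.75)]
wrist flange [([0.4831, 0.0178, 0.094], 0.6)]
wrist lever_tab [([0.4879, 0.0602, 0.0951], 0.95)]
wrist mark [([0.5307, 0.0148, 0.0103], 0.68)]
side collar [([0.486, 0.0189, 0.0551], 0.94)]
side flange [([0.4824, 0.0189, 0.0946], 0.57)]
side lever_tab [([0.4908, 0.0595, 0.0935], 0.4)]
side mark []
scene collar [([0.533, 0.0134, 0.0137], 0.27)]
scene flange [([0.4833, 0.0181, 0.091], 0.9)]
scene lever_tab [([0.4871, 0.0632, 0.0883], 0.38)]
scene mark [([0.5293, 0.0137, 0.0123], 0.36)]
```

View pics/w7z.png

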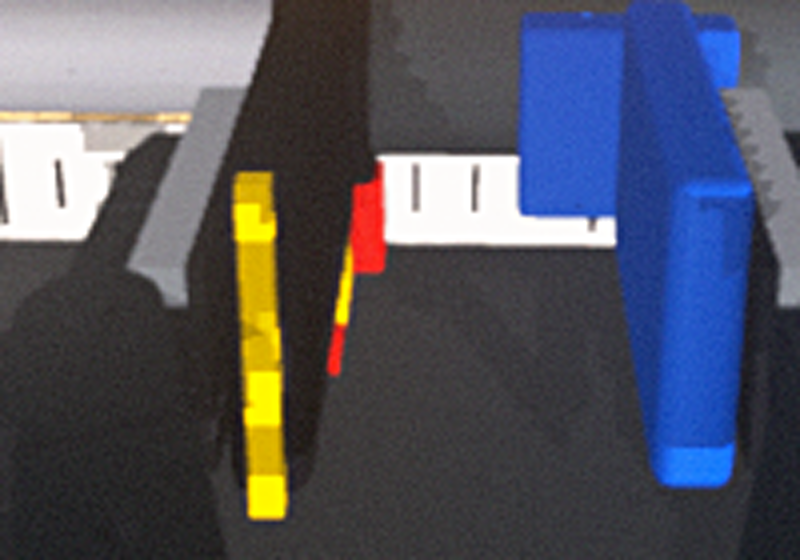

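The lever is about 3 mm closed, both pads are touching, and the leg is within about 1 mm of the mark. A slight further squeeze with no shift gives a firmer hold before closing.

Call:
play_rows(
  plan=[
    [0,0.01,0,0,0,0,0.56],
    [0,0,0,0,0,0,0.56],
    [0,0,0,0,0,0,0.56],
    [0,0,0,0,0,0,0.56],
    [0,0,0,0,0,0,0.56],
  ],
)

```text
time: 11.63
eef_pos: [0.4859, 0.0398, 0.0988]
ee_rot: [0.034, 0.999, 0.0, -0.0]
contact_force: [-2.3, 1.6, 6.2]
width: 0.0477
gripper_force: 6.2
```

Call:
play_rows(
  plan=[
    [0,-0.023,0,0,0,0,0.54],
    [0,-0.023,0,0,0,0,0.52],
    [0,-0.023,0,0,0,0,0.5],
    [0,-0.023,0,0,0,0,0.48],
    [0,0,0,0,0,0,0.48],
    [0,0,0,0,0,0,0.48],
  ],
)

```text
time: 12.13
eef_pos: [0.4859, 0.0362, 0.0991]
ee_rot: [0.034, 0.999, 0.0, 0.0]
contact_force: [-3.1, 2.4, 8.2]
width: 0.041
gripper_force: 5.9
```

Run:
```python
from h import *
from rig import *
s=read_state();print({k:np.round(s[k],4).tolist() for k in ("eef_pos","contact_force","width","gripper_force")})
for c in("wrist","side","scene"):
    snapshot(c)
    for t in("collar","flange"):
        r=pinpoint(c,t);print(c,t,[(np.round(q["centre"],4).tolist(),round(float(q["confidence"]),2)) for q in r[:1]])
```

```text
{'eef_pos': [0.4859, 0.0362, 0.0991], 'contact_force': [-3.0588, 2.374, 8.1643], 'width': 0.041, 'gripper_force': 5.9012}
wrist collar [([0.4808, 0.0209, 0.0482], 0.89)]
wrist flange [([0.4848, 0.0192, 0.0949], 0.88)]
side collar [([0.4876, 0.0198, 0.0541], 0.82)]
side flange [([0.4828, 0.0194, 0.0962], 0.76)]
scene collar [([0.4826, 0.0185, 0.0536], 0.55)]
scene flange [([0.4821, 0.0168, 0.0942], 0.96)]
```

Call:
play_rows(
  plan=[
    [0,-0.026,0,0,0,0,0.46],
    [0,-0.026,0,0,0,0,0.44],
    [0,-0.026,0,0,0,0,0.42],
    [0,-0.026,0,0,0,0,0.4],
    [0,0,0,0,0,0,0.37],
    [0,0,0,0,0,0,0.35],
    [0,0,0,0,0,0,0.35],
    [0,0,0,0,0,0,0.35],
    [0,0,0,0,0,0,0.35],
  ],
)

```text
time: 13.33
eef_pos: [0.4858, 0.0318, 0.0994]
ee_rot: [0.035, 0.999, 0.0, 0.001]
contact_force: [-3.1, 2.0, 9.6]
width: 0.0333
gripper_force: 24.9
```

Run:
```python
from h import *
from rig import *
s=read_state();print({k:np.round(s[k],4).tolist() for k in ("time","eef_pos","contact_force","width","gripper_force")})
w=snapshot("wrist");snapshot("side");snapshot("scene")
for c in("wrist","side","scene"):
    for t in("collar","flange","lever_tab"):
        r=pinpoint(c,t);print(c,t,[(np.round(q["centre"],4).tolist(),round(float(q["confidence"]),2)) for q in r[:1]])
cv2.imwrite("pics/w8z.png",cv2.resize(w[230:370,200:400],None,fx=4,fy=4,interpolation=cv2.INTER_CUBIC))
```

```text
{'time': 13.3333, 'eef_pos': [0.4858, 0.0318, 0.0994], 'contact_force': [-3.1352, 1.9525, 9.6387], 'width': 0.0333, 'gripper_force': 24.8856}
wrist collar [([0.5337, 0.0086, 0.0086], 0.74)]
wrist flange [([0.4863, 0.0181, 0.0931], 0.95)]
wrist lever_tab [([0.4846, 0.0475, 0.0957], 0.61)]
side collar [([0.4868, 0.0226, 0.0528], 0.78)]
side flange [([0.4832, 0.0195, 0.0924], 0.8)]
side lever_tab [([0.4862, 0.0445, 0.0928], 0.47)]
scene collar []
scene flange [([0.4849, 0.0178, 0.093], 0.73)]
scene lever_tab [([0.4827, 0.0476, 0.0928], 0.62)]
```

View pics/w8z.png

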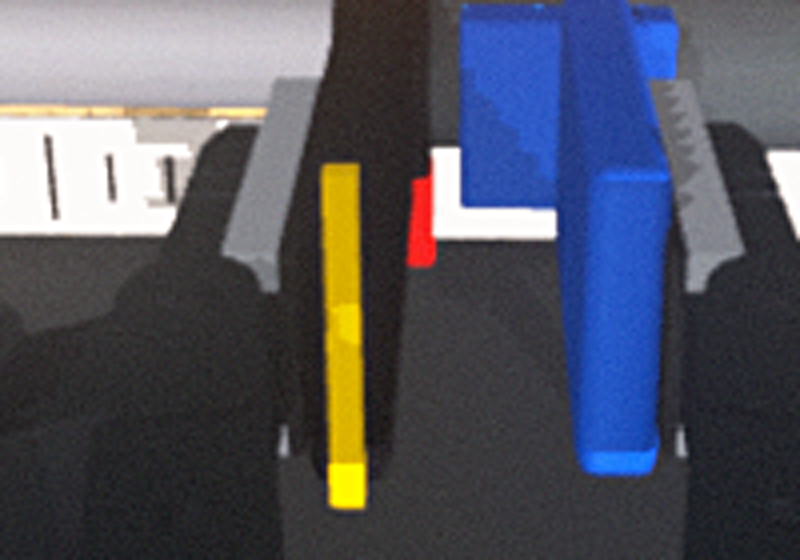

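The lever is fully closed (gap 33 mm), the grip is 25 N, and the collar is within about 1 mm of the mark. Handing in.

```bash
python3 -c "
from rig import *
print(job_done())"
```

```text
the job is handed in; nothing more can be done
None
```

The job is handed in, with no verdict returned: I measured the leg within about 1 mm of the red mark, the lever fully closed, and the gripper still squeezing collar and lever at about 25 N; the mug, plant and mouse were not re-measured at the end.

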